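Index and lock the rotary assembly fixture

TASK

Lock the rotary assembly fixture: push the nest round, either way, until the slot in the rim of its disc faces the slide bolt, then push the bolt by its lug fully home through the slot and take the hand away. Only push lightly: do not pinch anything, do not force the bolt against the rim, do not lift the disc off its spindle, and leave everything else on the bench where it is.

Things in the scene. Friction and masses are not known exactly. Their poses are not given: they have to be found in the camera images.
- fixture: rotary assembly fixture fixed to the bench: dark ground plate 190 x 190 mm, top 14 mm up. Origin on the bench, on the vertical axis of the disc; z up. The slide bolt is on its +y side and slides along its y axis, over x = 0, towards the axis (-y). The bolt's aluminium guide block fills x -25..25, y 117..153 mm, top 43 mm above the bench
- disc (a joint): angle (rad) of the slotted locking disc, anticlockwise from above, relative to the fixture; 0 or 6.283 when the slot faces the bolt. Turns endlessly either way, stiff bearing (about 0.2 N m), stays where left. Aluminium, 210 mm across, 12 mm thick, top 38 mm above the bench; carries the product nest, which turns with it
- slot (a point): centre of the mouth of the disc's only slot, on the rim 105 mm from the axis, 32 mm above the bench. Slot open at the rim, 22 mm wide (28 at the chamfered mouth), 28 mm deep. y axis points outward along the slot; axes turn with the disc
- nest (a point): middle of the aluminium product nest on the disc, on the disc's axis, level with the nest's rim, 64 mm above the bench. Rectangular frame 150 mm along this x, 96 mm along this y, upright outer walls from the disc (38 mm) up to 64; the middle 30 mm of each long wall only 12 mm high. The slot is on its +y side. A push on an outer wall, well off centre, turns the disc
- plate_lift (a joint): how far (m) the disc is lifted off its spindle, 0 = seated; it drops over the spindle and can be raised up to 0.03; it should stay seated
- bolt (a joint): travel (m) of the slide bolt towards the disc: 0 drawn out, 0.028 fully home (lug against the guide, nose 22 mm inside the slot). Friction about 2.5 N, stays where left; the rim stops it if the slot is not in front. Steel bar 16 mm wide, 10 high, 27 to 37 mm above the bench, rounded nose
- nose (a point): tip of the bolt's nose, 32 mm above the bench; at travel 0 it is 111 mm from the disc's axis, 6 mm clear of the rim; axes as the fixture's
- lug (a point): middle of the top edge of the outer face (away from the disc) of the bolt's upright finger lug, 61 mm above the bench, 78 mm behind the nose tip, so 189 mm from the disc's axis at travel 0. Lug: steel plate 28 mm wide, 8 thick, from 27 to 61 mm above the bench; push its outer face towards the disc (fixture's -y). Axes as the fixture's
- screw_cup: small steel screw bowl, 52 mm across, 22 high, standing beside the bolt; origin at the centre of its underside
- bit_block: black bit holder block 36 x 60 x 20 mm with short steel bits, beside the bolt on its other side; origin at the centre of its underside
- tweezers: black tweezers 128 mm long, 8 mm thick, lying along its x near the fixture; origin at mid-length on its underside
- pcb: loose green circuit board 55 x 85 x 5 mm with components up to 13 mm, lying near the fixture; origin at the centre of its underside
- mug: steel mug 84 mm across, 150 high; origin at the centre of its underside
- tape_roll: roll of tape lying flat, 90 mm across, 25 high; origin at the centre of its underside
- screwdriver: black-handled screwdriver, about 200 mm long, lying on the bench; origin on its underside

How it is judged:
On the way, in this order (a step that is already met when the one before it is completed fails the run):
1. the slot faces the bolt (x of slot in the frame of fixture between -0.006 and 0.006 m and y of slot in the frame of fixture above 0.09 m), for 0.1 s.
2. the bolt is pushed fully home through the slot (value of joint bolt above 0.025 m), for 0.2 s.
At the end, for the whole second after the job is handed in: The bolt stands within 3 mm of fully home (travel over 25 of 28 mm) in the disc's slot, the slot's mouth within 6 mm of the bolt's line, the disc seated on its spindle (within 3 mm) and at rest (all of step 1 and value of joint bolt above 0.025 m and velocity of joint disc between -0.05 and 0.05 rad/s and value of joint plate_lift below 0.003 m); the robot touches nothing.
It fails at once if the disc was lifted off its spindle by more than 5 mm (value of joint plate_lift above 0.005 m).
It fails at once if the bolt was pinched or forced (over 35 N from the fingers) (contact force between the fingers and bolt above 35 N).
It fails at once if the nest was pinched or forced (over 35 N from the fingers) (contact force between the fingers and disc above 35 N).
It fails at once if another thing on the bench was moved by more than 25 mm or lifted (distance of any of screw_cup, bit_block, tweezers, pcb, mug, tape_roll, screwdriver from where it was at the start of the episode above 0.025 m or height (world z) of any of screw_cup, bit_block, tweezers, pcb, mug, tape_roll, screwdriver above 0.012 m).
It also fails if it takes over 56 s, if anything falls off the work surface, if the arm or the gripper's body presses on something with over 40 N, if the wrist force passes 120 N, or if a joint passes its speed limit or range.

ROBOT

A 7-joint arm with a two-finger parallel gripper is mounted at the origin on the work surface. World frame = base frame: x ahead of the robot, y to its left, z up, the work surface at z = 0. Lengths are in m, angles in rad, forces in N, time in s.
With the tool pointing down it reaches from about 0.4 to 0.85 m from the base axis. Payload 10.4 kg.
Tool frame: the origin (TCP) lies on the centre line of the jaws, within the pads' length; the fingertips stand r.tip_extent ahead of it and the grasp point (between the pads) lies 3 mm ahead of it (r.tip_extent is the distance from the TCP to the fingertips, in m); z points along the fingers, y is the direction in which the jaws open and shut (so a half turn about z gives the same grasp; the last joint's range is limited). The gripper opens to 87 mm and grips with 3 to 60 N. Pads are 19 mm wide; open, the fingers measure 117 mm over their backs; the gripper's body (75 mm by 190 mm) begins 51 mm behind the grasp point.
Start: joints at [-0.023, 0.332, -0.065, 1.46, 0.022, 1.35, -0.088], TCP at [0.625, 0, 0.245] pointing down, gripper open.
Joint ranges: [-2.6, 2.6], [-0.5, 2.12], [-1.47, 1.34], [0.16, 2.42], [-1.27, 4.41], [0.06, 2.06], [-2.6, 2.6]. Speed limits (rad/s): [2.22, 2.22, 2.79, 2.79, 3.14, 3.14, 3.14].

INTERFACE

Orientations are given as a unit quaternion [x, y, z, w].
In Python, from bench import r gives the robot as it stands. The module is installed in compiled form; this text tells all that it offers.
- The arm moves only by the shell command python3 -m jog 'ROWS' [FORCE]. ROWS is JSON, a list of rows, each a list of 5 numbers: the shift along the tool's x, y, z in cm, then the turn about the tool's z in rad, then the closure, from 0 (fully open) to 1 (shut). A call has exactly 10 rows; each row shifts and turns the pose as measured when the row begins, along the tool's axes as they then stand; what a row does not reach is not made up. A row lasts 1/10 s, in which the tool goes at most 50 mm and 8.59 degrees, less where a joint would pass 70% of its speed; a pose out of reach is approached as far as the arm can. A call with a gripper value outside its range is refused whole. The fingers move at their own pace and stop on an object; FORCE is the grip in N (left out, the last holds). Time passes only in rows, so rows that do not move let the fingers close, or fill a call up. It gives the time, the measured TCP pose, the force and the opening at its end, in the units of the state.
- r.read_state(): the state, without advancing time (a new reading comes with each control period).
- r.camera(name): name is "scene" or "side" or "wrist"; returns a dict with "pixels" (420x560x3 uint8, red, green, blue), "fx", "fy", "cx", "cy" (pixels), "camera_from_world" (4x4, takes a point from world to camera coordinates). Camera axes: x right, y up, looking along -z (the intrinsics and any distortion apply to the point x, -y, -z); pixel columns grow to the right and rows downward; lengths in m; the calibration is good to about 2 mm. A picture is of the moment at which its call begins. There is no depth.
- r.close_job(): hands the job in, once; it reports no verdict.
The state is a dict: "time": time; "joint_positions": joint angles; "joint_vel": joint speeds; "joint_torque": joint torques, N m; "ee_pos": TCP position; "eef_rot": TCP orientation; "ft_force": force on the tool from outside, world axes, zero at the start; "torque": the same for the moment, N m; "width": finger opening in m.
Only numpy, scipy, OpenCV 4.12 (cv2) and the standard library are available. Lean on these libraries where they do the work, as an engineer would, in place of code of your own. Each camera call takes 0.05 s, during which the arm holds its last target. There are 200 camera calls.

## Working session

There is one attempt and no reset: what is moved stays moved. The work goes in short steps, Python scripts to look and compute and a shell command to move; the robot and the scene stay as the last step left them, time stands still between calls to the robot, and variables do not carry over. Pictures are saved under pics/ and viewed, about 8 in all and at most 12, crops included, and the job is handed in when it is done.

```bash
mkdir -p pics
cat > h.py <<'E'
import numpy as np, cv2
from bench import r
def snap(n,fn):
    c=r.camera(n); cv2.imwrite('pics/'+fn,c['pixels'][:,:,::-1]); 
    np.savez('pics/'+fn+'.npz',T=c['camera_from_world'],k=[c['fx'],c['fy'],c['cx'],c['cy']]); print({k:(v if not hasattr(v,'shape') else v.shape) for k,v in c.items() if k!='pixels'})
def ray(fn,u,v,z):
    d=np.load('pics/'+fn+'.npz');T=np.linalg.inv(d['T']);fx,fy,cx,cy=d['k']
    D=T[:3,:3]@np.array([(u-cx)/fx,-(v-cy)/fy,-1]);o=T[:3,3]
    return (o+D*(z-o[2])/D[2]).round(4)
def proj(fn,p):
    d=np.load('pics/'+fn+'.npz');fx,fy,cx,cy=d['k'];q=d['T']@np.append(p,1)
    return (round(cx+fx*q[0]/-q[2],1),round(cy-fy*q[1]/-q[2],1))
E
python3 - <<'E'
from h import *
for n in('scene','side','wrist'): snap(n,n+'0.png')
a=[cv2.imread(f'pics/{n}0.png') for n in('scene','side','wrist')]
s=r.read_state();print(s,r.tip_extent)
E
```

```text
{'fx': 488.64942128944807, 'fy': 488.64942128944807, 'cx': 289.6124529870608, 'cy': 205.5975453732384, 'camera_from_world': (4, 4)}
{'fx': 527.4166253414314, 'fy': 527.4166253414314, 'cx': 282.1452682953285, 'cy': 212.30091228822732, 'camera_from_world': (4, 4)}
{'fx': 365.4994739396566, 'fy': 365.4994739396566, 'cx': 272.0874126503368, 'cy': 207.36695760821905, 'camera_from_world': (4, 4)}
{'time': 0.15, 'joint_positions': array([-0.02259956,  0.33272105, -0.06466063,  1.46069442,  0.02160191,
        1.34993524, -0.08850142]), 'joint_vel': array([ 1.37707784e-03, -2.47680349e-03,  2.78456313e-04, -2.51357003e-03,
        1.51585410e-03, -3.01675126e-06, -3.31097683e-04]), 'joint_torque': array([ 1.82067095e-03, -6.23630190e+01,  2.54254905e-02, -3.90143681e+01,
       -6.11935230e-02,  3.71907104e-02, -1.53469024e-06]), 'ee_pos': array([ 6.24742220e-01, -2.33340766e-05,  2.43965910e-01]), 'eef_rot': array([ 7.07114771e-01,  7.07098591e-01, -3.96482427e-04, -3.54023860e-04]), 'ft_force': array([ 0.07072718,  1.24419108, -0.2526806 ]), 'torque': array([-0.00671411,  0.04821525, -0.01627671]), 'width': 0.08663685510409211} 0.022
```

View pics/scene0.png

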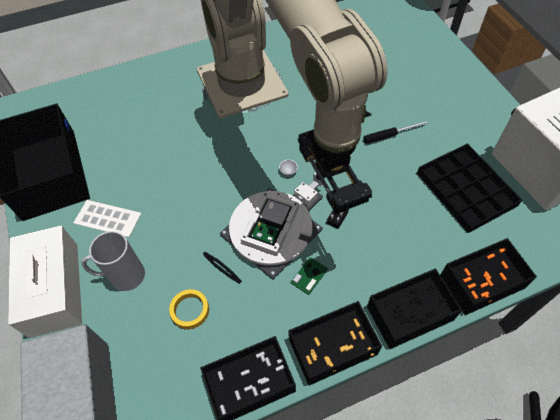

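View pics/side0.png

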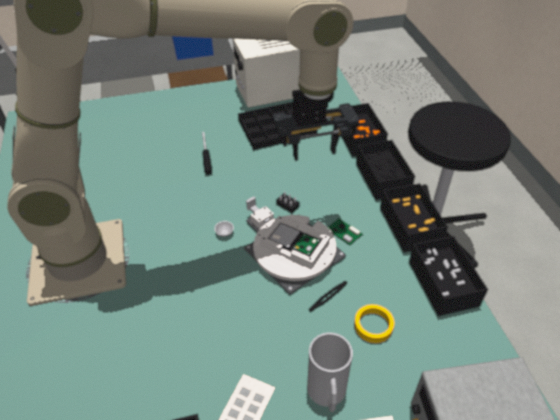

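Scene: disc centred near (272,228), bolt guide near (307,193), screw cup (288,168). Side: disc near (295,247), guide (262,215), cup (224,230), bit block (288,202), PCB (345,230), tweezers (328,296). I'll zoom in on both.

Run:
```python
from h import *
a=cv2.imread('pics/scene0.png')[145:295,195:345]; b=cv2.imread('pics/side0.png')[175:325,215:365]
f=lambda x:cv2.resize(x,(600,600),interpolation=cv2.INTER_CUBIC)
cv2.imwrite('pics/c0.png',f(a)); cv2.imwrite('pics/c1.png',f(b))
print(ray('scene0.png',272,228,.038),ray('scene0.png',307,190,.043),ray('side0.png',295,247,.038),ray('side0.png',262,215,.043))
```

```text
[ 0.5576 -0.117   0.038 ] [0.4909 0.0092 0.043 ] [ 0.5437 -0.1264  0.038 ] [ 0.4865 -0.0006  0.043 ]
```

View pics/c0.png

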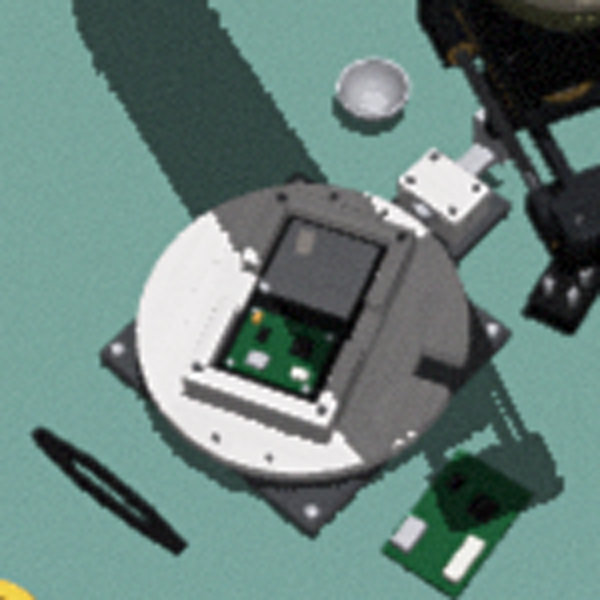

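View pics/c1.png

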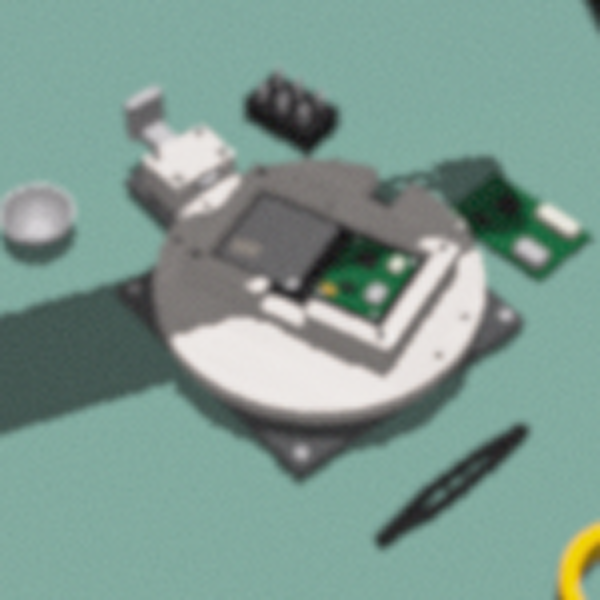

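Scene crop: plate screws at (118,348), (312,512), (493,328), guide top about (400,180)-(490,190), slot about (440,372). Side crop: screws (135,288), (301,453), (506,316), slot about (383,185), lug top about (145,93). I'll fit the pose from these.

```bash
cat > fit.py <<'E'
from h import *
from scipy.optimize import least_squares
px=lambda f,x,y:np.array([(195 if f=='scene0.png' else 215),(145 if f=='scene0.png' else 175)])+(np.array([x,y])+.5)/4-.5
S,D='scene0.png','side0.png'
obs=[(S,'s',-1,-1,118,348),(S,'s',1,-1,312,512),(S,'s',1,1,493,328),(D,'s',-1,-1,301,453),(D,'s',1,-1,506,316),(D,'s',-1,1,135,288)]
# which screw is which is resolved by trying the 4 quarter turns
def W(p,q): c,s=np.cos(p[2]),np.sin(p[2]);return np.array([p[0]+c*q[0]-s*q[1],p[1]+s*q[0]+c*q[1],q[2]])
G=[(S,398,180),(S,490,190),(D,142,160),(D,237,160)]
if __name__=='__main__':
    for f,x,y,z in [(S,118,348,.014),(S,312,512,.014),(S,493,328,.014),(D,135,288,.014),(D,301,453,.014),(D,506,316,.014),(S,445,183,.043),(D,188,160,.043),(S,455,372,.038),(D,383,185,.038),(S,137,330,.038),(S,470,330,.038),(D,145,93,.061),(S,373,115,0),(D,38,240,0),(D,290,140,0)]:
        print(f,x,y,ray(f,*px(f,x,y),z))
E
python3 fit.py
```

```text
scene0.png 118 348 [ 0.5056 -0.2292  0.014 ]
scene0.png 312 512 [ 0.6608 -0.1581  0.014 ]
scene0.png 493 328 [ 0.5879 -0.0032  0.014 ]
side0.png 135 288 [ 0.4324 -0.0754  0.014 ]
side0.png 301 453 [ 0.5034 -0.2288  0.014 ]
side0.png 506 316 [ 0.6578 -0.1578  0.014 ]
scene0.png 445 183 [0.4908 0.006  0.043 ]
side0.png 188 160 [0.4858 0.001  0.043 ]
scene0.png 455 372 [ 0.619  -0.0445  0.038 ]
side0.png 383 185 [ 0.6068 -0.0491  0.038 ]
scene0.png 137 330 [ 0.512  -0.2156  0.038 ]
scene0.png 470 330 [ 0.5955 -0.0236  0.038 ]
side0.png 145 93 [0.4682 0.0527 0.061 ]
scene0.png 373 115 [ 0.3925 -0.0042  0.    ]
side0.png 38 240 [ 0.3795 -0.0058  0.    ]
side0.png 290 140 [0.567  0.0428 0.    ]
```

Fit: fixture origin ≈ (0.546,-0.116), yaw ≈ 24.9°. The lug is at its predicted place to within about 3 mm. The slot points about 46° in world, so the disc needs about +69°. I'll push on the nest's −y wall near its +x end, on the side away from the bolt, turning the tool with the disc.

```bash
python3 -m jog '[[-4.3,-2,0,0,1],[-4.3,-2,0,0,1],[-4.3,-2,0,0,1],[-4.3,-2,0,0,1],[-4.3,-2,0,0,1],[0,0,0,0.14,1],[0,0,0,0.14,1],[0,0,0,0.14,1],[0,0,0,0.14,1],[0,0,0,0.14,1]]' 5
cat >> h.py <<'E'
C=np.array([.546,-.1164]);TH=np.radians(24.9)
def tool():
    s=r.read_state();x,y,z,w=s['eef_rot'];a=np.arctan2(2*(x*y+w*z),1-2*(y*y+z*z))
    return s,a  # a: world heading of tool x
def goto(tx,ty,tz,head):
    s,a=tool();d=np.array([tx,ty])-s['ee_pos'][:2]
    print('pos',s['ee_pos'].round(4),'head',np.degrees(a).round(1),'F',s['ft_force'].round(1),'t',s['time'])
    print('tool dx,dy,dz cm',(100*(d@[np.cos(a),np.sin(a)])).round(2),(100*(d@[np.sin(a),-np.cos(a)])).round(2),(100*(s['ee_pos'][2]-tz)).round(2),'turn',round(float(-(np.radians(head)-a)),3))
def nest(nx,ny,sd):  # mm, slot world heading sd deg
    h=np.radians(sd);return C+1e-3*(nx*np.array([np.sin(h),-np.cos(h)])+ny*np.array([np.cos(h),np.sin(h)]))
E
python3 -c "
from h import *
goto(*nest(55,-82,46),.068,46); snap('wrist','w1.png')
for u,v in((118,262),(128,285)): print(ray('scene0.png',u,v,0))
"
```

```text
time: 1.15
ee_pos: [0.5182, -0.2236, 0.2404]
eef_rot: [0.911, 0.412, -0.002, -0.002]
ft_force: [-0.7, 0.2, -0.3]
width: 0.0151
pos [ 0.5182 -0.2236  0.2404] head 48.7 F [-0.7  0.2 -0.3] t 1.15
tool dx,dy,dz cm 1.44 0.12 17.24 turn 0.046
{'fx': 365.4994739396566, 'fy': 365.4994739396566, 'cx': 272.0874126503368, 'cy': 207.36695760821905, 'camera_from_world': (4, 4)}
[ 0.4738 -0.501   0.    ]
[ 0.5449 -0.4921  0.    ]
```

View pics/w1.png

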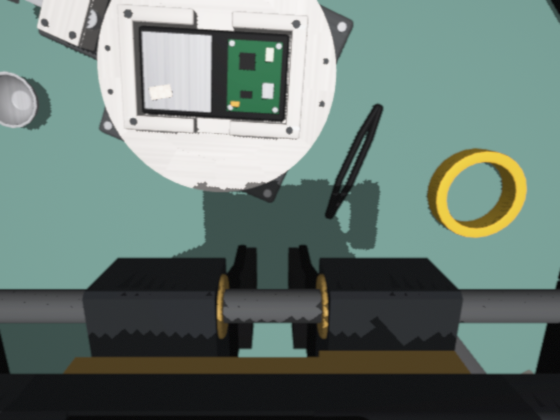

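The wrist view shows the nest rim corners at (124,5), (307,12), (302,138), (123,132), the slot out of frame above, and the near wall clear. The spot for the fingers is free.

```bash
python3 -c "
from h import *
q=[ray('w1.png',u,v,.064)[:2] for u,v in((124,5),(307,12),(302,138),(123,132))]
print(q,sum(q)/4)
for a,b in((0,1),(3,2)): d=q[b]-q[a];print(np.linalg.norm(d),np.degrees(np.arctan2(d[1],d[0]))+90)
"
python3 -m jog '[[0.7,0.06,3.4,0.046,1],[0.7,0.06,3.4,0,1],[0,0,3.4,0,1],[0,0,3,0,1],[0,0,2,0,1],[0,0,1,0,1],[0,0,0.5,0,1],[0,0,0,0,1],[0,0,0,0,1],[0,0,0,0,1]]'
python3 -c "
from h import *
goto(*nest(55,-60,46),.068,46)"
```

```text
[array([ 0.5294, -0.0351]), array([ 0.6329, -0.1329]), array([ 0.5677, -0.2046]), array([ 0.4563, -0.1   ])] [ 0.546575 -0.11815 ]
0.14239764745247727 46.6219508218409
0.1528107326073663 46.803160484754535
time: 2.2
ee_pos: [0.53, -0.2137, 0.0701]
eef_rot: [0.918, 0.396, -0.001, -0.001]
ft_force: [-0.3, -0.3, -0.6]
width: 0.0004
pos [ 0.53   -0.2137  0.0701] head 46.6 F [-0.3 -0.3 -0.6] t 2.2
tool dx,dy,dz cm 2.11 -0.08 0.21 turn 0.011
```

```bash
python3 -m jog '[[0.6,0,0.3,0,1],[0.6,0,0,0,1],[0.6,0,0,0,1],[0.4,0,0,0,1],[0.32,0.28,0,-0.05,1],[0.32,0.28,0,-0.05,1],[0.32,0.28,0,-0.05,1],[0.32,0.28,0,-0.05,1],[0.32,0.28,0,-0.05,1],[0.32,0.28,0,-0.05,1]]'
python3 -c "
from h import *
s,a=tool();h=a;d=s['ee_pos'][:2]-C
print(s['ee_pos'],np.degrees(a),'nest coords if aligned',1e3*d@[np.sin(h),-np.cos(h)],1e3*d@[np.cos(h),np.sin(h)],s['ft_force'])"
```

```text
time: 3.2
ee_pos: [0.5703, -0.1957, 0.0688]
eef_rot: [0.847, 0.532, -0.004, 0.001]
ft_force: [-2.3, -1.9, 0.8]
width: 0.0002
[ 0.57029914 -0.1957179   0.06878907] 64.21520345800508 nest coords if aligned 56.38244315110804 -60.85062144429865 [-2.26672362 -1.87889028  0.79027546]
```

Contact is about 3 N and the tool is turning with the disc as planned. I'll continue.

```bash
python3 -m jog '[[0.38,0.35,0,-0.06,1],[0.38,0.35,0,-0.06,1],[0.38,0.35,0,-0.06,1],[0.38,0.35,0,-0.06,1],[0.38,0.35,0,-0.06,1],[0.38,0.35,0,-0.06,1],[0.38,0.35,0,-0.06,1],[0.38,0.35,0,-0.06,1],[0.38,0.35,0,-0.06,1],[0.38,0.35,0,-0.06,1]]'
python3 -c "
from h import *
s,a=tool();h=a;d=s['ee_pos'][:2]-C
print(s['ee_pos'],np.degrees(a),'nest coords if aligned',1e3*d@[np.sin(h),-np.cos(h)],1e3*d@[np.cos(h),np.sin(h)],s['ft_force'])
snap('wrist','w2.png')"
```

```text
time: 4.2
ee_pos: [0.6107, -0.169, 0.0683]
eef_rot: [0.644, 0.765, -0.01, 0.0]
ft_force: [-2.1, -3.3, 0.6]
width: 0.0006
[ 0.61071449 -0.16900538  0.06831922] 99.76200514099814 nest coords if aligned 54.85789704308223 -62.816415682534966 [-2.09772261 -3.25727048  0.62825986]
{'fx': 365.4994739396566, 'fy': 365.4994739396566, 'cx': 272.0874126503368, 'cy': 207.36695760821905, 'camera_from_world': (4, 4)}
```

View pics/w2.png

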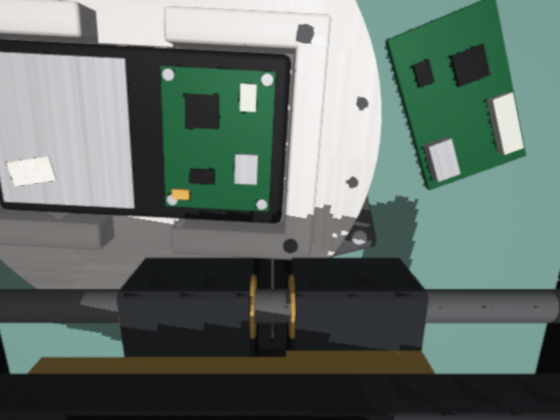

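The nest is close ahead of the fingers, its far rim edge running (170,8) to (328,16) and its dark pocket corner at (290,55). The tool is nearly aligned with it.

```bash
python3 -c "
from h import *
for A,B in(((170,8),(328,16)),((10,41),(285,56)),((10,208),(275,221))):
  d=(ray('w2.png',*B,.064)-ray('w2.png',*A,.064))[:2];print(np.linalg.norm(d),np.degrees(np.arctan2(d[1],d[0]))+90)
"
```

```text
0.055902951621537834 96.883477994809
0.10029656026006079 96.7565598235641
0.11024209722243132 97.08633783575404
```

```bash
python3 -m jog '[[0.25,0.23,0,-0.035,1],[0.25,0.23,0,-0.035,1],[0.25,0.23,0,-0.035,1],[0.25,0.23,0,-0.035,1],[0.25,0.23,0,-0.035,1],[0.25,0.23,0,-0.035,1],[0.25,0.23,0,-0.035,1],[0,0,0,0,1],[0,0,0,0,1],[0,0,0,0,1]]'
python3 -c "
from h import *
s,a=tool();h=a;d=s['ee_pos'][:2]-C
print(s['ee_pos'],np.degrees(a),'nest coords if aligned',1e3*d@[np.sin(h),-np.cos(h)],1e3*d@[np.cos(h),np.sin(h)],s['ft_force'])
snap('wrist','w3.png')"
```

```text
time: 5.25
ee_pos: [0.6231, -0.1462, 0.0682]
eef_rot: [0.539, 0.842, -0.01, -0.0]
ft_force: [-0.2, -2.3, 0.4]
width: 0.0005
[ 0.62307916 -0.14619523  0.068214  ] 114.8212472372059 nest coords if aligned 57.45102948024645 -59.39976491143759 [-0.18263703 -2.3392806   0.38011575]
{'fx': 365.4994739396566, 'fy': 365.4994739396566, 'cx': 272.0874126503368, 'cy': 207.36695760821905, 'camera_from_world': (4, 4)}
```

View pics/w3.png

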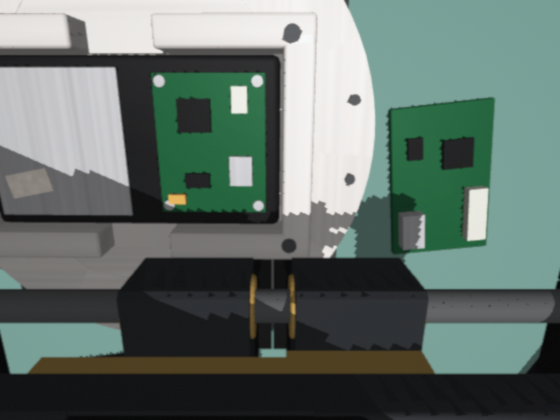

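The nest edges are now almost level in the image: the pocket's far edge runs (10,56)–(275,57), the near edge (10,221)–(275,221).

```bash
python3 -c "
from h import *
for A,B in(((158,15),(313,14)),((10,56),(275,57)),((10,221),(275,221))):
  d=(ray('w3.png',*B,.064)-ray('w3.png',*A,.064))[:2];print(np.linalg.norm(d),np.degrees(np.arctan2(d[1],d[0]))+90)
"
python3 -m jog '[[-0.5,0,0,0,1],[-1,0,0,0,1],[-1.5,0,-2,0,1],[-1,0,-4,0,1],[0,0,-4.5,0,1],[0,0,-4,0,1],[1.5,-4,-2,0,1],[2,-4,0,0,1],[0,0,0,0,1],[0,0,0,0,1]]'
python3 -c "
from h import *
goto(*nest(-80,-20,115),.24,115)
snap('wrist','w4.png');snap('scene','s4.png')"
```

```text
0.05502953752304308 114.9351232916938
0.09782310565505475 114.52151247181158
0.11138850928170284 115.18469710363352
time: 6.3
ee_pos: [0.553, -0.1864, 0.2387]
eef_rot: [0.539, 0.842, -0.009, -0.003]
ft_force: [0.8, -0.1, 1.2]
width: 0.0003
pos [ 0.553  -0.1864  0.2387] head 114.7 F [ 0.8 -0.1  1.2] t 6.3
tool dx,dy,dz cm 4.61 -5.7 -0.13 turn -0.005
{'fx': 365.4994739396566, 'fy': 365.4994739396566, 'cx': 272.0874126503368, 'cy': 207.36695760821905, 'camera_from_world': (4, 4)}
{'fx': 488.64942128944807, 'fy': 488.64942128944807, 'cx': 289.6124529870608, 'cy': 205.5975453732384, 'camera_from_world': (4, 4)}
```

View pics/w4.png

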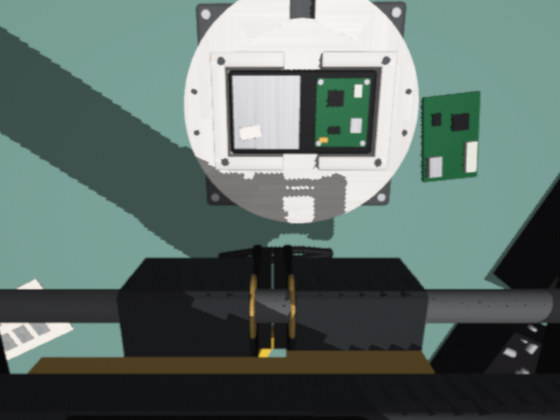

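The slot is at (301,8), level with the nest. The plate screws at (206,14) and (397,13) are parallel to the nest edges. I'll move along to see the slot and bolt together.

```bash
python3 -m jog '[[3.2,0.7,0,0,1],[3.2,0.7,0,0,1],[3.2,0.7,0,0,1],[0,0,0,0,1],[0,0,0,0,1],[0,0,0,0,1],[0,0,0,0,1],[0,0,0,0,1],[0,0,0,0,1],[0,0,0,0,1]]'
python3 -c "
from h import *
goto(*nest(0,235,114.9),.24,114.9)
snap('wrist','w5.png')"
```

```text
time: 7.4
ee_pos: [0.5374, -0.0895, 0.234]
eef_rot: [0.54, 0.841, -0.009, -0.006]
ft_force: [0.1, -0.1, -0.2]
width: 0.0005
pos [ 0.5374 -0.0895  0.234 ] head 114.6 F [ 0.1 -0.1 -0.2] t 7.4
tool dx,dy,dz cm 20.7 -0.46 -0.6 turn -0.005
{'fx': 365.4994739396566, 'fy': 365.4994739396566, 'cx': 272.0874126503368, 'cy': 207.36695760821905, 'camera_from_world': (4, 4)}
```

View pics/w5.png

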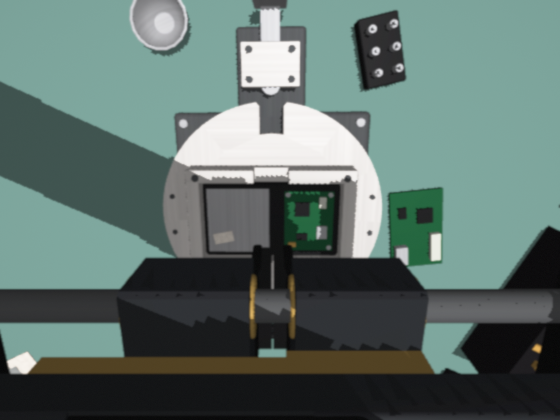

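The slot mouth spans about (258–284, 103) and is centred at 271. The bolt bar is at 262–279 (centre 270.5), with its nose at (271,92). They line up by eye, so I'll check that in numbers.

```bash
python3 -c "
from h import *
def F(u,v,z):
  d=ray('w5.png',u,v,z)[:2]-C;c,s=np.cos(TH),np.sin(TH);return (1e3*np.array([d@[c,s],d@[-s,c]])).round(1)
print('slot',F(258.5,104,.038),F(284,104,.038),F(271.5,131,.038),'nose',F(270.8,94,.032),'bar',F(270.5,25,.037),'lug',F(269.5,4,.061),'guide',F(240.5,40,.043),F(299.5,40,.043),'screws',F(184,124,.014),F(361,123,.014))"
python3 -m jog '[[3.8,0,0,0,1],[3.8,0,0,0,1],[3.8,0,0,0,1],[3.8,0,0,0,1],[3.8,-0.2,0,0,1],[1.7,-0.2,0,0,1],[0,0,0,0,1],[0,0,0,0,1],[0,0,0,0,1],[0,0,0,0,1]]'
python3 -c "
from h import *
goto(*nest(0,217,114.9),.066,114.9)"
```

```text
slot [-11.3 102.4] [ 11.2 102.3] [ 0.  78.9] nose [ -0.5 110.9] bar [ -0.4 166.2] lug [ -0.4 176.5] guide [-25.3 154. ] [ 23.9 153.5] screws [-85.3  84. ] [85.1 84.3]
time: 8.45
ee_pos: [0.4459, 0.0996, 0.2343]
eef_rot: [0.543, 0.84, -0.009, -0.004]
ft_force: [-0.9, -0.3, 0.1]
width: 0.0005
pos [0.4459 0.0996 0.2343] head 114.2 F [-0.9 -0.3  0.1] t 8.45
tool dx,dy,dz cm -2.11 0.01 16.83 turn -0.012
```

The slot is centred to within 0.5 mm of the bolt line. I'll descend behind the lug.

```bash
python3 -m jog '[[-0.4,0,3.5,-0.012,1],[-0.4,0,3.5,0,1],[0,0,3.5,0,1],[0,0,3,0,1],[0,0,2,0,1],[0,0,1,0,1],[0,0,0.5,0,1],[0,0,0,0,1],[0,0,0,0,1],[0,0,0,0,1]]'
python3 -c "
from h import *
goto(*nest(0,200,114.9),.066,114.9);snap('side','d6.png')
a=cv2.imread('pics/d6.png')[150:300,170:370];cv2.imwrite('pics/d6c.png',cv2.resize(a,(800,600),interpolation=cv2.INTER_CUBIC))"
```

```text
time: 9.45
ee_pos: [0.4523, 0.0837, 0.0609]
eef_rot: [0.543, 0.84, -0.007, -0.002]
ft_force: [0.3, -0.2, 0.1]
width: 0.0007
pos [0.4523 0.0837 0.0609] head 114.2 F [ 0.3 -0.2  0.1] t 9.45
tool dx,dy,dz cm -2.1 0.1 -0.51 turn -0.012
{'fx': 527.4166253414314, 'fy': 527.4166253414314, 'cx': 282.1452682953285, 'cy': 212.30091228822732, 'camera_from_world': (4, 4)}
```

View pics/d6c.png

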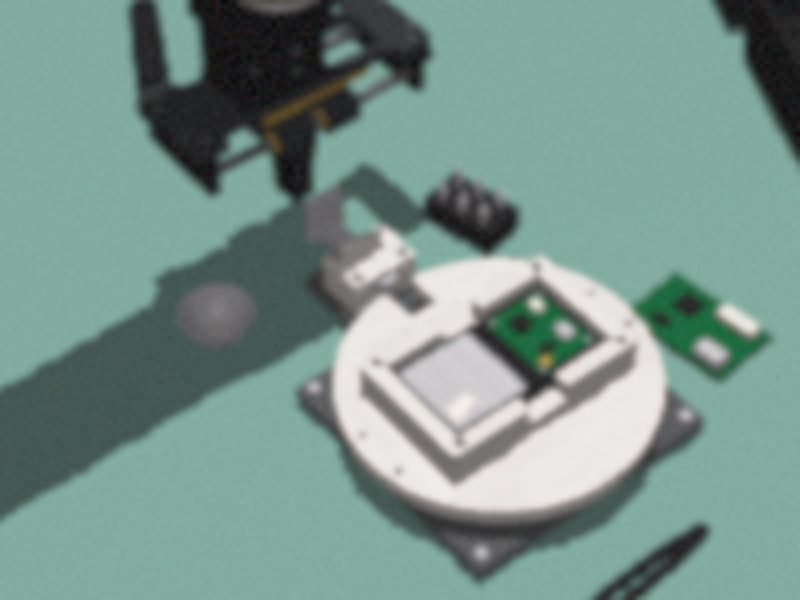

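The fingers (295,185) are just behind the lug (325,215), and the slot faces the bolt at (410,297). I'll push gently.

```bash
python3 -m jog '[[-0.6,0,0,-0.012,1],[-0.5,0,0,0,1],[-0.5,0.05,0,0,1],[-0.4,0.05,0,0,1],[-0.4,0,0,0,1],[-0.4,0,0,0,1],[-0.4,0,0,0,1],[-0.4,0,0,0,1],[-0.4,0,0,0,1],[-0.3,0,0,0,1]]'
python3 -c "
from h import *
goto(*nest(0,172,114.9),.0609,114.9)"
```

```text
time: 10.5
ee_pos: [0.4733, 0.0434, 0.0627]
eef_rot: [0.537, 0.844, -0.006, -0.002]
ft_force: [-1.8, 2.6, 1.5]
width: 0.0005
pos [0.4733 0.0434 0.0627] head 115.1 F [-1.8  2.6  1.5] t 10.5
tool dx,dy,dz cm -0.36 -0.14 0.18 turn 0.003
```

Only friction force is showing, with about 4 mm left to go. I'll use small steps.

```bash
python3 -m jog '[[-0.2,0,0,0,1],[-0.2,0,0,0,1],[-0.15,0,0,0,1],[-0.15,0,0,0,1],[-0.15,0,0,0,1],[-0.15,0,0,0,1],[0,0,0,0,1],[0,0,0,0,1],[0,0,0,0,1],[0,0,0,0,1]]'
python3 -c "
from h import *
goto(*nest(0,172,114.9),.0609,114.9)"
```

```text
time: 11.5
ee_pos: [0.475, 0.04, 0.0627]
eef_rot: [0.535, 0.845, -0.005, -0.006]
ft_force: [-1.8, 3.1, 1.8]
width: 0.0006
pos [0.475  0.04   0.0627] head 115.3 F [-1.8  3.1  1.8] t 11.5
tool dx,dy,dz cm 0.02 -0.14 0.18 turn 0.008
```

```bash
python3 -m jog '[[-0.25,0,0,0,1],[-0.25,0,0,0,1],[-0.25,0,0,0,1],[-0.25,0,0,0,1],[0,0,0,0,1],[0,0,0,0,1],[0,0,0,0,1],[0,0,0,0,1],[0,0,0,0,1],[0,0,0,0,1]]'
python3 -c "
from h import *
goto(*nest(0,172,114.9),.0609,114.9)"
```

```text
time: 12.5
ee_pos: [0.4751, 0.04, 0.0626]
eef_rot: [0.532, 0.847, -0.003, -0.012]
ft_force: [-1.5, 3.6, 1.3]
width: 0.0003
pos [0.4751 0.04   0.0626] head 115.7 F [-1.5  3.6  1.3] t 12.5
tool dx,dy,dz cm 0.03 -0.15 0.17 turn 0.014
```

It no longer moves, at a position that fits the home stop. I'll back off, rise and verify.

```bash
python3 -m jog '[[0.5,0,0,0,1],[1,0,0,0,1],[1.5,0,0,0,1],[1,0,-3,0,1],[0,0,-4,0,1],[0,0,-4,0,1],[0,0,-4,0,1],[-3,0,-2,0,1],[-4,0,0,0,1],[-4,0,0,0,1]]'
python3 -m jog '[[-4,0,0,0,1],[-4,0,0,0,1],[-2,0,0,0,1],[0,0,0,0,1],[0,0,0,0,1],[0,0,0,0,1],[0,0,0,0,1],[0,0,0,0,1],[0,0,0,0,1],[0,0,0,0,1]]'
python3 -c "
from h import *
goto(*nest(0,0,114.9),.23,114.9)
snap('wrist','w7.png')"
```

```text
time: 13.5
ee_pos: [0.5071, -0.0176, 0.2395]
eef_rot: [0.527, 0.85, -0.004, -0.009]
ft_force: [0.5, 0.3, -0.1]
width: 0.0002
time: 14.5
ee_pos: [0.5527, -0.1098, 0.2389]
eef_rot: [0.528, 0.849, -0.005, -0.008]
ft_force: [0.1, 0.2, -0.4]
width: 0.0005
pos [ 0.5527 -0.1098  0.2389] head 116.3 F [ 0.1  0.2 -0.4] t 14.5
tool dx,dy,dz cm -0.29 -0.89 0.89 turn 0.024
{'fx': 365.4994739396566, 'fy': 365.4994739396566, 'cx': 272.0874126503368, 'cy': 207.36695760821905, 'camera_from_world': (4, 4)}
```

View pics/w7.png

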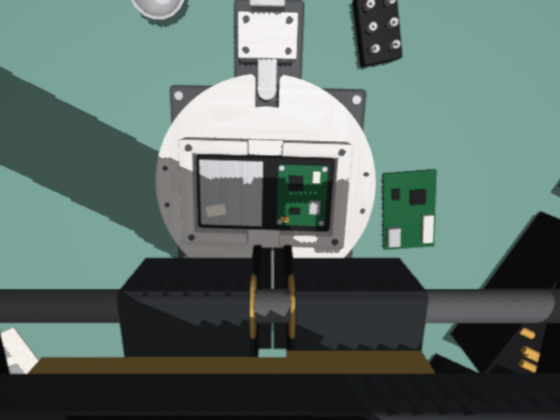

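The nose is in the slot at (267,99), the slot floor is at about (266,107), and the lug sits right behind the guide.

```bash
python3 -c "
from h import *
def F(u,v,z):
  d=ray('w7.png',u,v,z)[:2]-C;c,s=np.cos(TH),np.sin(TH);return (1e3*np.array([d@[c,s],d@[-s,c]])).round(1)
print('nose',F(267,99,.032),F(267,99,.035),'floor',F(266,107,.038),'mouth',F(267,75,.038),'screws',F(179,96,.014),F(357,99,.014))
print('nest top edge',F(183,141,.064),F(352,143,.064),'lugedge',F(268,4,.05))"
```

```text
nose [-0.2 83.3] [-0.1 83.3] floor [-0.8 76.3] mouth [ -0.5 103.5] screws [-85.5  84.2] [85.2 85.7]
nest top edge [-70.5  46.6] [73.9 48.8] lugedge [ -0.4 156.8]
```

The nose is 83.3 mm from the axis, so travel is about 27.7 of 28 mm. The slot is centred and the hand is clear, so I'll hand in.

```bash
python3 -c "
from bench import r
print(r.close_job(), r.read_state()['time'])"
```

```text
the job is handed in; nothing more can be done
the job is handed in; nothing more can be done
```

The fixture is locked. I turned the disc about +68° with closed fingers on the nest's −y wall, then pushed the bolt home by its lug and raised the hand clear. The job was handed in at about 14.6 s.

- **Bolt:** the nose measured 83.3 mm from the axis, which is about 27.7 of 28 mm travel. It also stopped moving under continued light pushing.
- **Slot:** its centre measured within 1 mm of the bolt's line, both before and after the bolt went in.
- **Forces:** wrist readings at the end of each pushing move stayed around 2–5 N. I did not log the force within a move.
- **Other things:** nothing looked displaced in the pictures, but I did not measure the loose items afterwards. The disc's seating I judged only from the low vertical force and the pictures.
- **Disagreement:** two edge points I picked on the nest in the last picture suggest the disc is off by about 0.9°. The fixture's plate screws show about 0.5° in the same picture, so I put it down to picking and calibration error; it is well inside the tolerance either way.

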